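# Screw the retaining ring back over a cracked meter dome

### The job

The failed water meter in the bench cradle has to keep its reading, so close it up again: set the loose octagonal brass retaining ring flat over the cracked glass dome onto the threaded neck, ease it backward (counter-clockwise from above) until it drops in at the thread starts, then screw it clockwise fully home, so that it holds the glass down on its seal, and let go. Work by feel: the glass is cracked, so never lean on it or force the ring, and leave the other scrap where it lies.

Things in the scene. Friction and masses are not known exactly. Their poses are not given: they have to be found in the camera images.
- ring: dull brass octagonal retaining ring, lying right way up on the bench and fitted as it lies; 64 mm across flats (flats 26 mm wide), 22 mm high, 200 g. Origin: centre of its underside; z up is its axis; flats face +x and every 45 degrees. Wall inside 28.8 mm from the axis. At the top an inward lip 3 mm thick leaves a 41 mm hole; the lip's underside is 19 mm above the origin
- ring_lugs (a point): on the ring's axis, 2.5 mm above its underside, at mid-height of its four inner thread lugs; they sit at the +x, +y, -x, -y flats, are 5 mm long round the ring, 3 mm high (1 to 4 mm above the underside) and reach in to 24.6 mm from the axis. They and the corroded threads bear 70 N in all: some 20 N of that is there when home, so 0.4 N m of turning against the stops is tight enough
- meter: corroded brass water meter clamped immovably in a low steel cradle 100 by 200 mm. Origin under the cradle's centre, on the bench; z up, y along the pipe. The round body (61 mm across) ends in a flat shoulder 48 mm above the bench; pipe ends and clamps on both sides stay below 45 mm; nothing else near stands higher than the neck
- neck (a point): on the neck's axis at the shoulder, 48 mm up; axes as the meter's. Neck 46.4 mm across, 18.5 mm high. Underside of the ring above this point: 8 to 11 mm with lugs on top of the threads; about 3.5 mm when dropped into the gaps, resting on the glass; 2 mm when home, lugs under the threads against the stops, 60 to 75 degrees clockwise of the gaps, where it stays when let go
- thread_top (a point): on the neck's axis, 12 mm above the shoulder: height of the tops of four thread starts, 90 degrees apart; their place round the neck differs on every meter and is not known. Clockwise from above each right-hand thread (27.5 mm radius, 3 mm thick) falls 3 mm over 46 degrees, is level for 14, ends at a stop 6 degrees long (1 to 11 mm above the shoulder); then a 24 degree gap
- dome (a joint): how far the cracked glass register dome is pressed down into its springy seal, in m: 0 free, about 0.0015 with the ring screwed home (about 10 N), 0.0035 at most; about 6 N for each mm. Beyond 0.0026 (about 16 N) the glass breaks. With lugs on top of the threads, turning the ring clockwise jams on the stops; counter-clockwise it climbs to the starts and drops
- dome_rim (a point): centre of the top face of the dome's rim, 22.5 mm above the neck's shoulder when free. The rim is 46 mm across; the ring's lip lands on it; the glass, 37.6 mm across at its foot, rises 14.5 mm above it
- nut_a: larger pitted bronze hexagonal nut, 46 mm across flats, 22 mm high, hollow; bystander, leave alone. Origin under its centre
- nut_b: smaller pitted bronze hexagonal nut, 37 mm across flats, 18 mm high, hollow; bystander. Origin under its centre
- gauge: rusted grey round gauge housing, 66 mm across, 31 mm high, lying face up, its stem reaching 56 mm along its +x; bystander. Origin under its centre
- flange_ring: flat round dark steel ring, 62 mm across, 6 mm thick; bystander, not the retaining ring. Origin under its centre
- spanner: steel spanner lying along its x axis, at the back; bystander
- wirebrush: brush lying along its x axis, at the back; bystander
Not all that is in view belongs to the job. What is shaped like the ring but orange or red is not meant.

How it is judged:
By the outcome, as a careful person would: the job done as asked, in the order asked, and still so for the second after the job is handed in, with the robot touching nothing.
It also fails if it takes over 72 s, if anything falls off the work surface, if the arm or the gripper's body presses on something with over 40 N, if the wrist force passes 120 N, or if a joint passes its speed limit or range.

### The arm

A 7-joint arm with a two-finger parallel gripper is mounted at the origin on the work surface. World frame = base frame: x ahead of the robot, y to its left, z up, the work surface at z = 0. Lengths are in m, angles in rad, forces in N, time in s.
With the tool pointing down it reaches from about 0.375 to 0.925 m from the base axis. Payload 3.1 kg.
Tool frame: the origin (TCP) lies between the finger pads; the fingertips stand 19 mm ahead of it and the grasp point (between the pads) is the TCP; z points along the fingers, y is the direction in which the jaws open and shut (so a half turn about z gives the same grasp; the last joint's range is limited). The gripper opens to 85 mm and grips with 20 to 120 N. Pads are 22 mm wide; open, the fingers measure 114 mm over their backs; the gripper's body (76 mm by 85 mm) begins 54 mm behind the grasp point. The pads swing forward as they close: fully open they stand 13 mm farther back than shut.
Start: joints at [-1.326, 0.383, 0.044, 1.598, -0.018, 1.161, -0.05], TCP at [0.218, 0.612, 0.25] pointing down, gripper open.
Joint ranges: [-2.61, 2.61], [-0.41, 2.15], [-1.48, 1.57], [0, 2.5], [-1.57, 4.71], [0.05, 1.97], [-2.85, 2.85]. Speed limits (rad/s): [2.79, 2.79, 3.14, 3.14, 3.14, 3.14, 3.14].

### API

Orientations are given as a unit quaternion [x, y, z, w].
In Python, from bench import move_ptp, movel, move_j, move_gripper, pause, inverse_kinematics, read_camera, camera_params, MotionError, sign_off, look_for, tip_of, read_time_s, read_qpos, read_joint_vel, read_effort, read_eef_pos, read_tcp_rot, read_ft_force, read_ft_torque, read_finger_gap gives the robot as it stands. Calls block until the motion is done:
- move_ptp(position, orientation): joint-space move of the TCP to a pose.
- movel(position, orientation=None, speed=0.15): straight line of the TCP; orientation=None keeps the orientation; speed is the mean speed in m/s.
- move_j(angles): joint-space move.
- move_gripper(opening, effort=None): finger opening in m; effort is the grip in N (None keeps the last); returns when the fingers have stopped.
- pause(seconds).
- inverse_kinematics(position, orientation): joint angles nearest the present ones, or None.
- read_camera(name): name is "scene" or "top"; returns the picture (480x640x3 uint8, red, green, blue); there is no depth.
- camera_params(name): a dict with "K" (3x3 intrinsics, pixels), "camera_from_world" (4x4, takes a point from world to camera coordinates). Camera axes: x right, y down, z forward; pixel columns grow to the right and rows downward; lengths in m; the calibration is good to about 2 mm. A picture is of the moment at which its call begins. camera_params takes no time and is no camera call.
A pose or a line that the arm cannot do raises MotionError and nothing moves.
- sign_off(): hands the job in, once; it reports no verdict.
Trained networks look in the newest picture that a camera, given by its name, has taken for a name from the list of things; names that differ only in an ending like _2 or _b are one class to them, and where a whole thing is asked for, a point or a joint stands for the part that bears it (a point fixed in the world has none). Each returns a list of dicts, best first, with "confidence" (0 to 1); they miss things now and then, are a little off and sometimes report something else, mostly with a low value. They report only what shows in the picture. A call takes as long as a camera call. They do not tell look-alikes from the thing itself.
- look_for(camera, name): "at" ([column, row] in pixels, amid what is visible of it).
- tip_of(camera, name): "at" ([column, row] in pixels: a listed point, or the origin of a listed thing).
Readings, each from a call of its own:
- read_time_s(): time.
- read_qpos(): joint angles.
- read_joint_vel(): joint speeds.
- read_effort(): joint torques, N m.
- read_eef_pos(): TCP position.
- read_tcp_rot(): TCP orientation.
- read_ft_force(): force on the tool from outside, world axes, zero at the start.
- read_ft_torque(): the same for the moment, N m.
- read_finger_gap(): finger opening in m.
Only numpy, scipy, OpenCV 4.12 (cv2) and the standard library are available. Lean on these libraries where they do the work, as an engineer would, in place of code of your own. Each camera call takes 0.05 s, during which the arm holds its last target.

## Working session

There is one attempt and no reset: what is moved stays moved. The work goes in short steps, each a Python script; the robot and the scene stay as the last script left them, time stands still between calls to the robot, and variables do not carry over. Pictures are saved under pics/ and viewed, and the job is handed in when it is done.

```bash
mkdir -p pics; ls; python3 - <<'E'
from bench import *
import cv2
for c in("scene","top"):
    im=read_camera(c); cv2.imwrite(f"pics/{c}0.png",im[:,:,::-1])
    p=camera_params(c);print(c,p["K"],p["camera_from_world"])
    for n in("ring","meter","neck","dome_rim","flange_ring","ring_lugs"):
        print(n,[(d["at"],round(d["confidence"],2)) for d in look_for(c,n)][:4],[(d["at"],round(d["confidence"],2)) for d in tip_of(c,n)][:4])
print(read_time_s(),read_eef_pos(),read_tcp_rot(),read_ft_force())
E
```

```text
pics
scene [[501.23872281   0.         326.84483285]
 [  0.         501.23872281 237.43193151]
 [  0.           0.           1.        ]] [[ 0.56564827  0.82454882  0.01269963 -0.23683805]
 [ 0.66867871 -0.44959851 -0.59222459 -0.44252589]
 [-0.48260835  0.34348279 -0.80567286  1.37202503]
 [ 0.          0.          0.          1.        ]]
ring [([173.3, 292.4], 0.92), ([187.4, 242.6], 0.75), ([115.6, 311.4], 0.74)] [([177.3, 290.5], 0.81), ([185.7, 240.7], 0.78), ([113.1, 309.5], 0.62)]
meter [([414.5, 166.7], 0.85), ([420.9, 145.8], 0.68), ([263.0, 276.2], 0.68)] [([410.7, 167.9], 0.69), ([341.0, 249.0], 0.49)]
neck [] [([421.3, 151.3], 0.8), ([413.1, 167.4], 0.49)]
dome_rim [([348.4, 321.5], 0.58), ([417.5, 147.3], 0.49)] [([239.2, 234.2], 0.28)]
flange_ring [([265.5, 294.1], 0.89)] [([264.9, 287.2], 0.86), ([172.2, 284.9], 0.65)]
ring_lugs [([190.4, 244.7], 0.73), ([115.3, 309.4], 0.67), ([173.6, 292.3], 0.6)] [([190.9, 243.3], 0.96), ([176.8, 285.8], 0.8), ([117.1, 305.7], 0.76), ([418.3, 146.3], 0.66)]
top [[433.64949904   0.         317.23813495]
 [  0.         433.64949904 2
[... 315 characters left out ...]
([491.4, 299.7], 0.71)] [([449.7, 290.8], 0.86), ([418.5, 325.7], 0.83), ([497.0, 299.4], 0.73), ([385.3, 247.3], 0.46)]
meter [([180.6, 286.2], 0.84)] [([180.1, 285.3], 0.67), ([375.8, 311.2], 0.56)]
neck [([185.7, 283.9], 0.97)] [([179.2, 282.8], 0.73), ([374.8, 310.3], 0.51)]
dome_rim [] [([173.8, 283.1], 0.73)]
flange_ring [([395.2, 246.9], 0.63)] [([184.0, 280.2], 0.74), ([386.5, 245.8], 0.69)]
ring_lugs [([489.5, 297.9], 0.75), ([412.9, 328.8], 0.68), ([441.1, 296.0], 0.6)] [([451.6, 291.4], 0.95), ([494.3, 301.0], 0.86), ([418.1, 330.3], 0.56)]
1.3 [0.21844889 0.61218655 0.25024401] [ 1.70534991e-01  9.85351620e-01 -2.63212519e-05 -1.84814936e-05] [ 0.13749377  0.4094094  -0.49477789]
```

View pics/scene0.png

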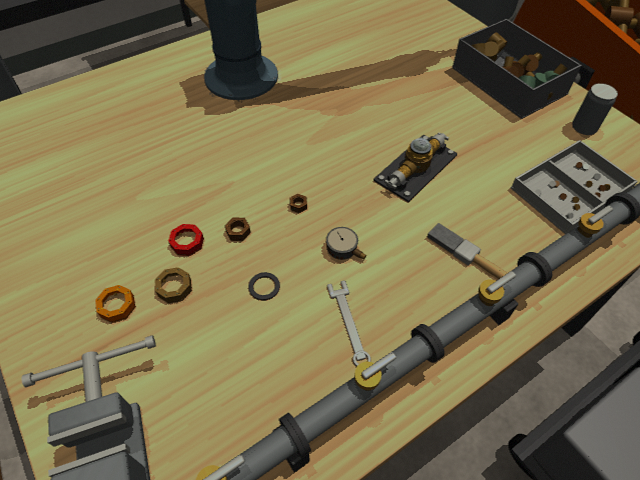

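View pics/top0.png

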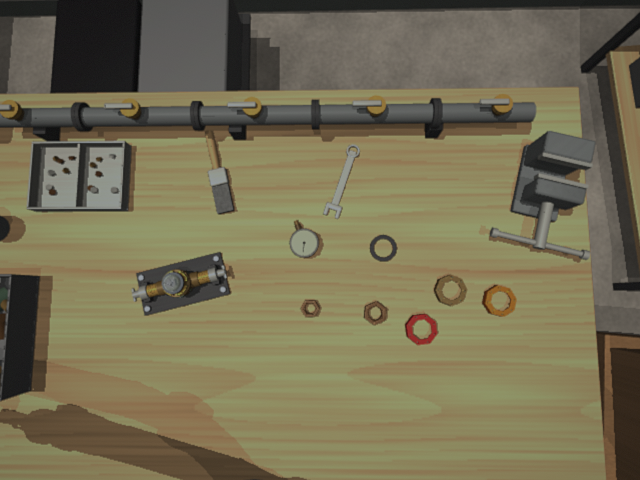

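```bash
python3 - <<'E'
import cv2
a=cv2.imread("pics/top0.png")[260:360,370:530];b=cv2.imread("pics/scene0.png")[220:340,80:240]
c=cv2.imread("pics/top0.png")[225:345,110:270]
cv2.imwrite("pics/crA.png",cv2.resize(a,None,fx=5,fy=5,interpolation=cv2.INTER_CUBIC))
cv2.imwrite("pics/crB.png",cv2.resize(b,None,fx=5,fy=5,interpolation=cv2.INTER_CUBIC))
cv2.imwrite("pics/crC.png",cv2.resize(c,None,fx=5,fy=5,interpolation=cv2.INTER_CUBIC))
E
```

```text
(no output)
```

View pics/crA.png

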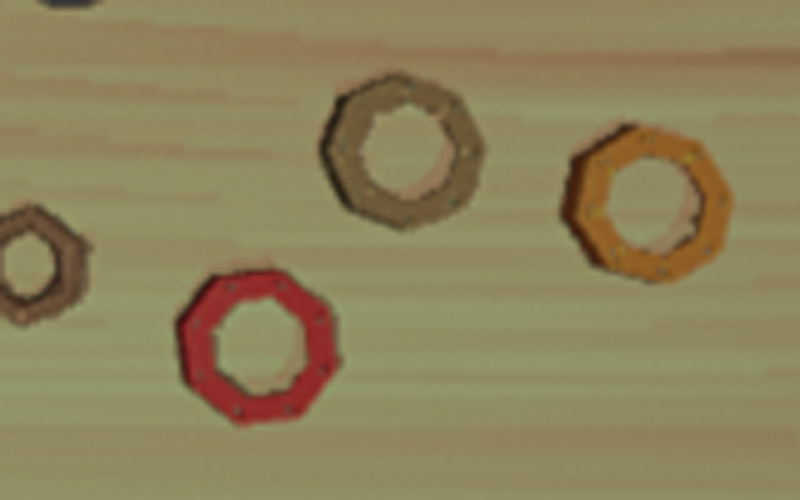

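View pics/crB.png

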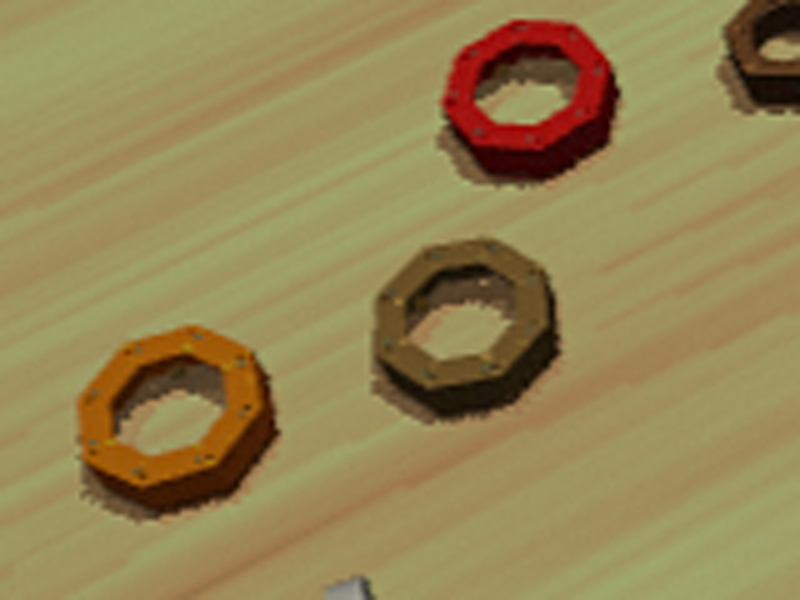

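View pics/crC.png

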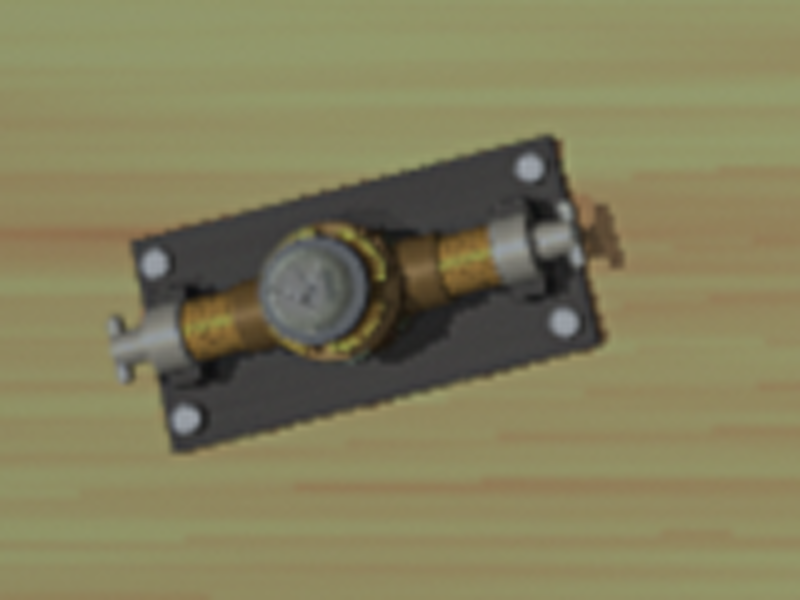

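Top view: dull brass ring at (450,290), which is (173,285) in the scene view. Look-alikes, in top-view pixels: orange octagon (500,300), red octagon (422,328), dark flat round ring (383,248), hex nuts (375,313) and (311,308). I choose the dull brass octagon; the crops confirm it. The meter is at (180,284), with its dome rim at about (173,283). Next I fit the poses.

```bash
cat > h.py <<'E'
import numpy as np,cv2
from bench import *
from scipy.optimize import least_squares,minimize
from scipy.spatial.transform import Rotation as R
C={c:camera_params(c) for c in("scene","top")}
def proj(c,P):
    P=np.atleast_2d(P);T=C[c]["camera_from_world"];q=P@T[:3,:3].T+T[:3,3];q=q@C[c]["K"].T
    return q[:,:2]/q[:,2:]
def back(c,px,z):
    T=C[c]["camera_from_world"];d=T[:3,:3].T@np.linalg.inv(C[c]["K"])@np.array([px[0],px[1],1.]);o=-T[:3,:3].T@T[:3,3]
    return o+d*(z-o[2])/d[2]
def octo(x,y,z,a,af=.064):
    r=af/2/np.cos(np.pi/8);t=a+np.pi/8+np.arange(8)*np.pi/4
    return np.c_[x+r*np.cos(t),y+r*np.sin(t),np.full(8,z)]
def circ(x,y,z,r,n=72):
    t=np.linspace(0,2*np.pi,n,endpoint=False);return np.c_[x+r*np.cos(t),y+r*np.sin(t),np.full(n,z)]
E
python3 - <<'E'
from h import *
for c,p in(("top",(450,290)),("scene",(173,285))): print(c,back(c,p,.022))
# colour probe
for c,p in(("top",(450,290)),("scene",(173,285))):
    im=cv2.imread(f"pics/{c}0.png");hsv=cv2.cvtColor(im,cv2.COLOR_BGR2HSV)
    y,x=p[1],p[0]
    print(im[y,x-20:x+24:2].tolist())
    print(im[y+ (17 if c=="scene" else 0)].shape)
E
```

```text
top [ 0.51660472 -0.42520993  0.022     ]
scene [ 0.52763185 -0.42948893  0.022     ]
[[96, 137, 146], [96, 136, 147], [29, 45, 54], [60, 95, 114], [56, 88, 106], [61, 96, 116], [91, 129, 138], [97, 139, 146], [97, 140, 146], [97, 138, 146], [97, 139, 146], [97, 139, 145], [98, 140, 146], [97, 140, 145], [86, 123, 146], [78, 111, 134], [66, 108, 126], [51, 80, 94], [61, 95, 112], [99, 140, 146], [98, 140, 146], [98, 140, 146]]
(640, 3)
[[95, 147, 161], [55, 98, 120], [38, 80, 106], [37, 80, 106], [32, 61, 81], [71, 113, 144], [82, 126, 162], [92, 143, 159], [94, 148, 160], [94, 148, 158], [97, 149, 160], [100, 154, 159], [97, 152, 159], [96, 150, 160], [67, 109, 127], [37, 79, 104], [51, 86, 93], [40, 82, 110], [19, 43, 58], [52, 82, 109], [95, 149, 160], [95, 148, 160]]
(640, 3)
```

```bash
cat >> h.py <<'E'
S=4
def fill(shape,polys_vals,bg,off):
    m=np.full((shape[0]*S,shape[1]*S),bg,np.float32)
    for p,v in polys_vals:
        q=((p-off+.5)*S-.5)
        cv2.fillPoly(m,[np.round(q*16).astype(np.int32)],float(v),shift=4)
    return cv2.resize(m,(shape[1],shape[0]),interpolation=cv2.INTER_AREA)
def ringfit(c,im,z0,x0,off,size,ch=1):
    roi=im[off[1]:off[1]+size,off[0]:off[0]+size,ch].astype(np.float32)
    w=np.median(roi)
    def cost(p,dbg=False):
        x,y,a=p
        top=proj(c,octo(x,y,z0+.022,a));bot=proj(c,octo(x,y,z0,a))
        hull=cv2.convexHull(np.vstack([top,bot]).astype(np.float32))[:,0]
        hole=proj(c,circ(x,y,z0+.022,.0205))
        o=np.array(off)
        Lh=fill(roi.shape,[(hull,1)],0,o);Lt=fill(roi.shape,[(top,1)],0,o);Lo=fill(roi.shape,[(hole,1)],0,o)
        tm=Lt-Lo
        a_=np.median(roi[tm>.9]) if (tm>.9).sum()>5 else 0
        sd=Lh-Lt;b_=np.median(roi[sd>.9]) if (sd>.9).sum()>3 else a_*.5
        m=w+(a_-w)*tm+(b_-w)*sd
        d=np.abs(roi-m)/30;d[Lo>.1]*=.3
        return np.sum(d**2/(1+d**2))
    best=None
    for a in np.radians([0,11,22,33]):
        r=minimize(cost,[x0[0],x0[1],a],method="Nelder-Mead",options=dict(initial_simplex=[[x0[0]+dx,x0[1]+dy,a+da] for dx,dy,da in((-.003,-.003,-.1),(.004,-.002,.05),(-.002,.004,.05),(.002,.002,.2))],xatol=1e-5,fatol=1e-3,maxiter=300))
        if best is None or r.fun<best.fun: best=r
    return best
E
python3 - <<'E'
from h import *
for c,off,x0 in(("top",(425,265),(.517,-.425)),("scene",(147,258),(.527,-.429))):
    im=cv2.imread(f"pics/{c}0.png")
    b=ringfit(c,im,0,x0,off,54)
    x,y,a=b.x;print(c,b.fun,x,y,np.degrees(a)%45)
    v=im[off[1]-5:off[1]+60,off[0]-5:off[0]+60];v=cv2.resize(v,None,fx=6,fy=6,interpolation=cv2.INTER_CUBIC)
    for P in(octo(x,y,.022,a),octo(x,y,0,a),circ(x,y,.022,.0205)):
        q=(proj(c,P)-np.array(off)+5.5)*6;cv2.polylines(v,[q.astype(np.int32)],True,(255,0,255),1)
    cv2.imwrite(f"pics/fit_{c}.png",v)
a=cv2.imread("pics/fit_top.png");b=cv2.imread("pics/fit_scene.png");cv2.imwrite("pics/fit.png",np.hstack([a,b]))
# meter crops
a=cv2.imread("pics/top0.png")[255:315,145:205];b=cv2.imread("pics/scene0.png")[125:185,390:450]
cv2.imwrite("pics/met.png",cv2.resize(np.hstack([a,b]),None,fx=6.6,fy=6.6,interpolation=cv2.INTER_CUBIC))
print(back("top",(172.5,283),.0705),back("scene",(421,146),.0705))
E
```

```text
top 166.8321990966797 0.5174864917075428 -0.42746631050177386 23.37346005300256
scene 338.071044921875 0.5194986812036841 -0.42889923010715997 22.529282474080702
[0.53005797 0.17319313 0.0705    ] [0.53594173 0.17270502 0.0705    ]
```

View pics/fit.png

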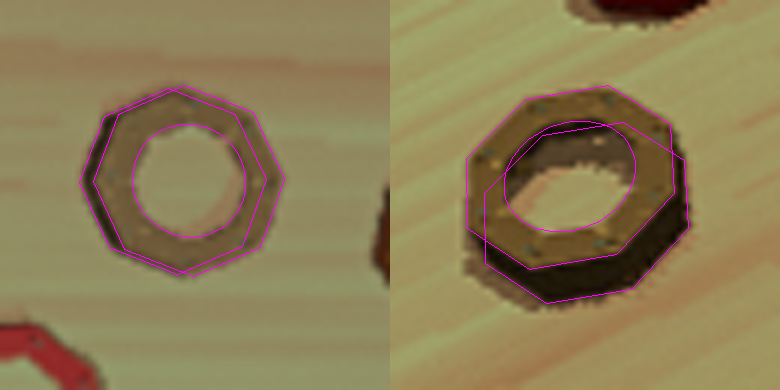

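View pics/met.png

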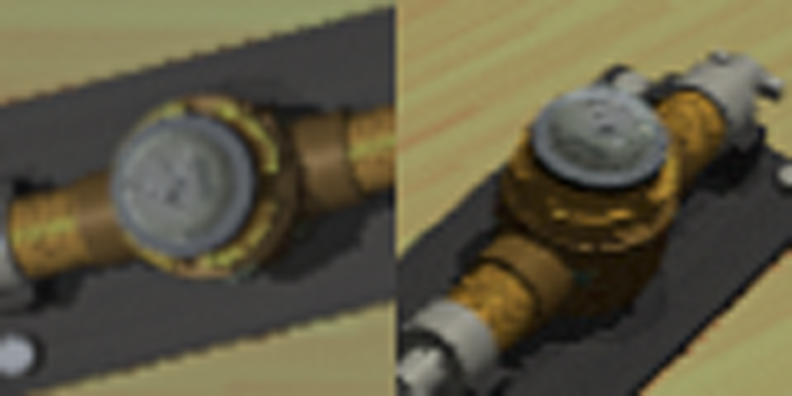

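```bash
cat >> h.py <<'E'
def rimfit(c,im,x0,off,size):
    roi=im[off[1]:off[1]+size,off[0]:off[0]+size].astype(np.float32)
    f=roi[:,:,0]  # blue: grey glass/rim bright, brass/plate dark
    def cost(p):
        m=fill(f.shape,[(proj(c,circ(p[0],p[1],.0705,.023)),1)],0,np.array(off))
        ring=fill(f.shape,[(proj(c,circ(p[0],p[1],.0705,.0265)),1)],0,np.array(off))-m
        # within: bluish (B-R>0)
        d=roi[:,:,0]-roi[:,:,2]*1.0+ .0*f
        s=np.clip((roi[:,:,0]-30-.25*np.maximum(roi[:,:,2]-roi[:,:,0],0)*4)/40,0,1)
        return -(np.sum(s*m)/np.sum(m)-np.sum(s*ring)/np.sum(ring))
    return minimize(cost,x0,method="Nelder-Mead",options=dict(initial_simplex=[[x0[0]-.003,x0[1]-.003],[x0[0]+.004,x0[1]],[x0[0],x0[1]+.004]],xatol=1e-5,fatol=1e-5))
def overlay(c,im,polys,off,size,k):
    v=cv2.resize(im[off[1]:off[1]+size,off[0]:off[0]+size],None,fx=k,fy=k,interpolation=cv2.INTER_CUBIC)
    for P in polys:
        q=(proj(c,P)-np.array(off)+.5)*k;cv2.polylines(v,[q.astype(np.int32)],True,(255,0,255),1)
    return v
E
python3 - <<'E'
from h import *
vs=[]
for c,off,x0 in(("top",(145,255),(.53,.173)),("scene",(390,125),(.536,.173))):
    im=cv2.imread(f"pics/{c}0.png")
    r=rimfit(c,im,x0,off,60);print(c,r.fun,r.x)
    x,y=r.x
    vs.append(overlay(c,im,[circ(x,y,.0705,.023),circ(x,y,.048,.0305)],off,60,6.6))
cv2.imwrite("pics/met2.png",np.hstack(vs))
E
```

```text
top -0.7931251525878906 [0.53092215 0.17394166]
scene -0.6920426487922668 [0.53337024 0.17289873]
```

View pics/met2.png

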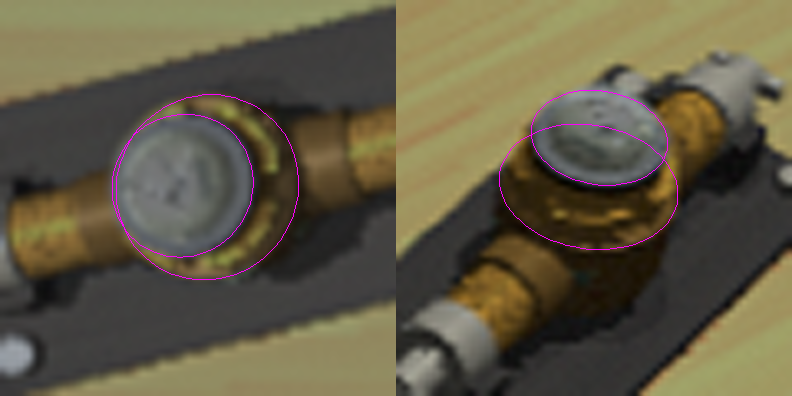

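```bash
cat >> h.py <<'E'
def Q(deg): return (R.from_euler('z',deg,degrees=True)*R.from_quat([1,0,0,0])).as_quat()
E
python3 - <<'E'
from h import *
print(R.from_quat(read_tcp_rot()).as_matrix().round(2).tolist())
for nm,p in(("ring",(.5185,-.428,.05)),("neck",(.532,.1735,.08))):
    for d in range(-180,181,20):
        q=inverse_kinematics(np.array(p),Q(d));print(nm,d,None if q is None else np.round(q,2).tolist())
print(read_time_s())
E
```

```text
[[-0.94, 0.34, -0.0], [0.34, 0.94, -0.0], [0.0, -0.0, -1.0]]
ring -180 [0.14, 0.76, 0.68, 1.69, -0.58, 0.91, 2.62]
ring -160 [0.38, 0.67, 0.33, 1.67, -0.27, 0.85, 2.75]
ring -140 [0.7, 0.65, -0.1, 1.66, 0.08, 0.84, 2.84]
ring -120 [-0.19, 1.24, 1.36, 1.7, -1.27, 1.33, -2.22]
ring -100 [-0.19, 1.24, 1.36, 1.7, -1.27, 1.33, -1.87]
ring -80 [-0.19, 1.24, 1.36, 1.7, -1.27, 1.33, -1.52]
ring -60 [-0.12, 1.03, 1.14, 1.7, -1.04, 1.14, -1.28]
ring -40 [-0.12, 1.03, 1.14, 1.7, -1.04, 1.14, -0.93]
ring -20 [-0.12, 1.03, 1.14, 1.7, -1.04, 1.14, -0.58]
ring 0 [-0.12, 1.03, 1.14, 1.7, -1.04, 1.14, -0.23]
ring 20 [-0.12, 1.03, 1.14, 1.7, -1.04, 1.14, 0.12]
ring 40 [-0.12, 1.03, 1.14, 1.7, -1.04, 1.14, 0.47]
ring 60 [-0.12, 1.03, 1.14, 1.7, -1.04, 1.14, 0.82]
ring 80 [-0.12, 1.03, 1.14, 1.7, -1.04, 1.14, 1.16]
ring 100 [-0.01, 0.87, 0.92, 1.69, -0.81, 1.0, 1.38]
ring 120 [0.33, 0.68, 0.41, 1.68, -0.34, 0.85, 1.4]
ring 140 [0.26, 0.7, 0.5, 1.68, -0.42, 0.87, 1.81]
ring 160 [0.08, 0.79, 0.77, 1.69, -0.66, 0.94, 2.33]
ring 180 [0.14, 0.76, 0.68, 1.69, -0.58, 0.91, 2.62]
neck -180 [-0.65, 0.44, 0.31, 1
[... 292 characters left out ...]
]
neck -60 [-1.35, 1.03, 1.37, 1.98, -1.13, 1.2, -2.13]
neck -40 [-1.35, 1.03, 1.37, 1.98, -1.13, 1.2, -1.78]
neck -20 [-1.35, 1.03, 1.37, 1.98, -1.13, 1.2, -1.43]
neck 0 [-0.92, 0.51, 0.64, 1.96, -0.41, 0.8, -1.61]
neck 20 [-0.87, 0.49, 0.58, 1.96, -0.37, 0.79, -1.3]
neck 40 [-0.85, 0.48, 0.55, 1.96, -0.35, 0.79, -0.97]
neck 60 [-0.88, 0.49, 0.6, 1.96, -0.38, 0.8, -0.59]
neck 80 [-0.85, 0.48, 0.55, 1.96, -0.35, 0.79, -0.27]
neck 100 [-0.81, 0.47, 0.51, 1.96, -0.32, 0.79, 0.05]
neck 120 [-0.77, 0.46, 0.46, 1.96, -0.28, 0.78, 0.37]
neck 140 [-0.73, 0.46, 0.41, 1.96, -0.25, 0.78, 0.7]
neck 160 [-0.7, 0.45, 0.36, 1.95, -0.22, 0.78, 1.02]
neck 180 [-0.65, 0.44, 0.31, 1.95, -0.19, 0.77, 1.34]
1.3
```

```bash
python3 - <<'E'
from h import *
x,y=.5185,-.4282
move_ptp([x,y,.14],Q(113));print(read_time_s(),read_qpos())
movel([x,y,.035],speed=.15);movel([x,y,.0205],speed=.05)
print(read_time_s(),read_ft_force(),read_eef_pos())
for c in("scene","top"): cv2.imwrite(f"pics/{c}1.png",read_camera(c)[:,:,::-1])
a=cv2.imread("pics/top1.png")[240:340,400:500];b=cv2.imread("pics/scene1.png")[235:335,123:223]
cv2.imwrite("pics/g1.png",cv2.resize(np.hstack([a,b]),None,fx=4,fy=4,interpolation=cv2.INTER_CUBIC))
E
```

```text
5.075 [ 0.11928411  0.63059431  0.70201269  1.65155538 -0.46063608  1.03127607
  1.37139905]
6.3667 [ 0.29282191 -0.06888154 -0.19644107] [ 0.51828589 -0.42786949  0.02008717]
```

View pics/g1.png

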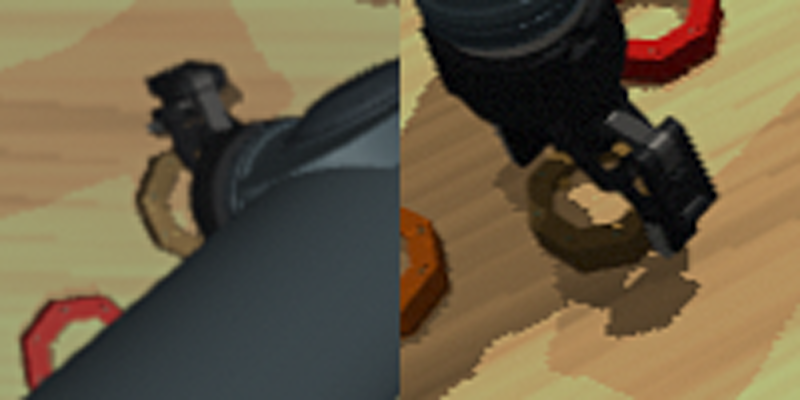

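```bash
python3 - <<'E'
from h import *
f0=read_ft_force()
move_gripper(.05,60);print(read_finger_gap(),f0,read_ft_force(),read_eef_pos(),read_time_s())
movel([.5185,-.4282,.16],speed=.12);pause(.2);print(read_ft_force(),read_ft_torque(),read_finger_gap(),read_time_s())
move_ptp([.532,.1735,.13],Q(113));pause(.3)
print(read_eef_pos(),R.from_quat(read_tcp_rot()).as_euler('zyx',degrees=True),read_qpos(),read_ft_force(),read_time_s())
for c in("scene","top"): cv2.imwrite(f"pics/{c}2.png",read_camera(c)[:,:,::-1])
a=cv2.imread("pics/top2.png")[235:335,110:210];b=cv2.imread("pics/scene2.png")[85:185,370:470]
cv2.imwrite("pics/g2.png",cv2.resize(np.hstack([a,b]),None,fx=4,fy=4,interpolation=cv2.INTER_CUBIC))
E
```

```text
0.06253831271427329 [-0.17574517 -0.56253016  0.48538392] [-0.7768945  -0.02531576  2.69484636] [ 0.51883473 -0.42891017  0.02131371] 6.8
[ 0.48385322  0.70284471 -2.70066526] [-0.00545154 -0.01672166 -0.00343447] 0.062311092895690215 8.3167
[0.53223886 0.1729195  0.13001159] [-1.12939634e+02  6.40108831e-03  1.79991937e+02] [-0.93562532  0.41869132  0.658199    1.94200457 -0.32618312  0.88768647
  0.29011907] [ 0.48977568 -0.25333579 -2.36725899] 10.775
```

View pics/g2.png

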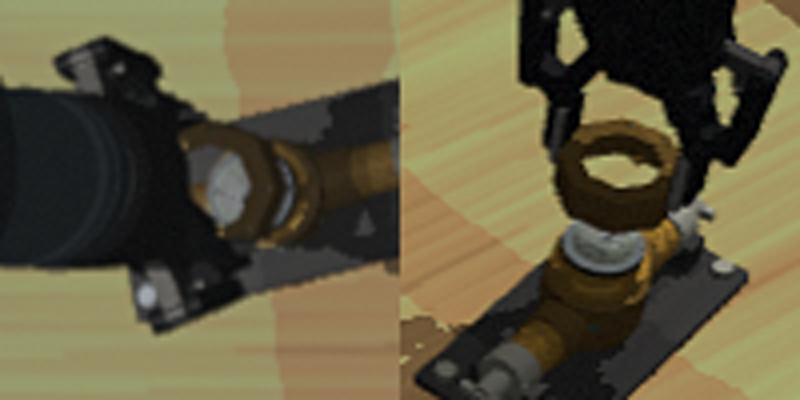

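```bash
cat > ov.py <<'E'
from h import *
import sys
tag=sys.argv[1];x,y,z,a=map(float,sys.argv[2:6]);a=np.radians(a);out=[]
for c,off,d in(("scene",(400,95),(.0007,0)),("top",(135,245),(-.0013,.0014))):
    im=cv2.imread(f"pics/{c}{tag}.png")
    X,Y=x+d[0],y+d[1]
    out.append(overlay(c,im,[octo(X,Y,z+.022,a),octo(X,Y,z,a),circ(X,Y,z+.022,.0205)],off,60,6.6))
cv2.imwrite(f"pics/ov{tag}_{sys.argv[6]}.png",np.hstack(out))
E
python3 ov.py 2 .5322 .1729 .109 23 a
```

```text
(no output)
```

View pics/ov2_a.png

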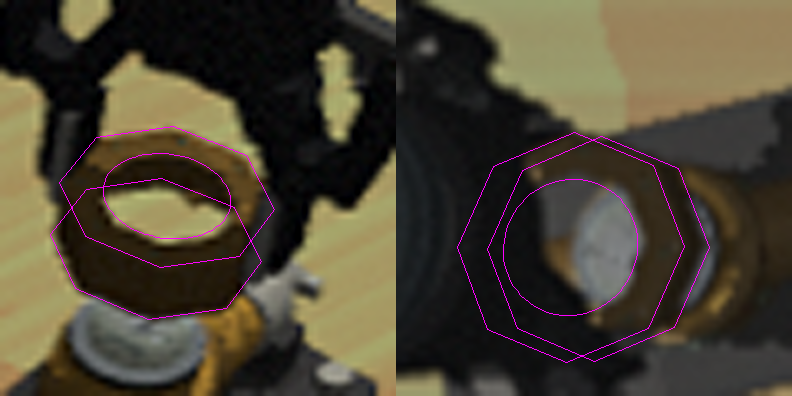

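```bash
python3 - <<'E'
from h import *
out=[]
for c,off in(("scene",(400,105)),("top",(142,260))):
    im=cv2.imread(f"pics/{c}2.png")[off[1]:off[1]+40,off[0]:off[0]+50]
    im=np.clip((im/255.)**.6*255,0,255).astype(np.uint8)
    out.append(cv2.resize(im,None,fx=8,fy=14 if 0 else 8,interpolation=cv2.INTER_CUBIC))
cv2.imwrite("pics/z2.png",np.hstack(out))
E
```

```text
(no output)
```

View pics/z2.png

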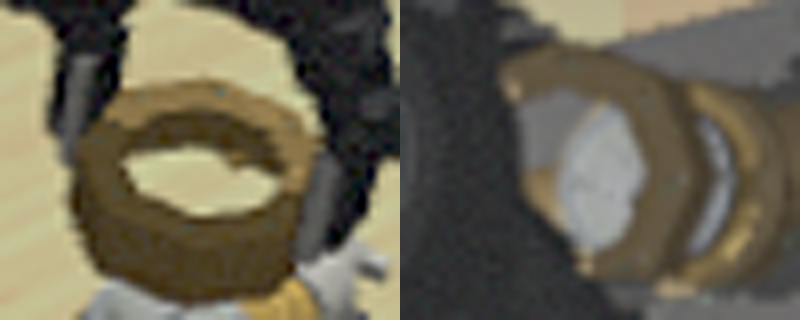

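```bash
cat > tilt.py <<'E'
from h import *
D=dict(scene=(.0007,0),top=(-.0013,.0014))
def model(p,c):
    x,y,z,t,a,t2=p
    a0=a
    b=np.vstack([octo(0,0,0,a0),octo(0,0,.022,a0)]);h=circ(0,0,.022,.0205)
    ax=np.array([np.cos(a),np.sin(a),0]);ay=np.array([-np.sin(a),np.cos(a),0])
    Rm=R.from_rotvec(ax*t)*R.from_rotvec(ay*t2);piv=np.array([0,0,.018])
    f=lambda P:Rm.apply(P-piv)+piv+[x+D[c][0],y+D[c][1],z]
    return proj(c,f(b)),proj(c,f(h)),proj(c,f(b)[8:]),proj(c,f(b)[:8])
if __name__=="__main__":
    s=-.44
    M=[("scene",0,0,'min',409.4+s),("scene",0,1,'min',115.+s),("scene",0,1,'max',142.5+s),("scene",1,0,'min',415.4+s),("scene",1,0,'max',435.9+s),("scene",1,1,'max',132.1+s),
    ("top",0,0,'max',178.9+s),("top",0,1,'max',295.2+s),("top",0,1,'min',265.3+s),("top",1,0,'max',172.2+s)]
    def res(p):
        r=[]
        m={c:model(p,c) for c in D}
        for c,i,k,f,v in M: r.append(getattr(m[c][i][:,k],f)()-v)
        return np.array(r+[(p[2]-.109)/.002,(np.degrees(p[4])-23)/1.5,np.degrees(p[5])/1.])
    for t0 in(-.2,0,.2):
        r=least_squares(res,[.532,.173,.109,t0,np.radians(23),0],diff_step=1e-3,x_scale=[.01,.01,.01,.1,.1,.1])
        print(r.cost,r.x[:3],np.degrees(r.x[3:]),r.fun.round(1))
E
python3 tilt.py
```

```text
13.803513545073967 [0.535129   0.17460186 0.10920469] [ 2.42504594 22.73705353 -0.20616944] [-0.2 -1.   1.5  1.6  0.5 -0.3  2.5  3.2 -1.8 -1.2  0.1 -0.2 -0.2]
13.798018885809197 [0.53513691 0.17459781 0.10920831] [ 2.53781692 22.74401035 -0.25354991] [-0.2 -1.   1.5  1.6  0.5 -0.3  2.5  3.2 -1.8 -1.2  0.1 -0.2 -0.3]
13.80040048198494 [0.53510462 0.17464027 0.10916196] [ 2.82833953 22.57542775 -0.3635354 ] [-0.2 -1.   1.5  1.6  0.5 -0.2  2.5  3.2 -1.8 -1.2  0.1 -0.3 -0.4]
```

```bash
python3 - <<'E'
from h import *
for c in C:
    T=C[c]["camera_from_world"];print(c,-T[:3,:3].T@T[:3,3])
out=[]
for c,off in(("scene",(400,105)),("top",(150,258))):
    im=cv2.imread(f"pics/{c}2.png")[off[1]:off[1]+42,off[0]:off[0]+42]
    im=np.clip((im/255.)**.6*255,0,255).astype(np.uint8)
    v=cv2.resize(im,None,fx=9.5,fy=9.5,interpolation=cv2.INTER_NEAREST)
    out.append(v)
cv2.imwrite("pics/z3.png",np.hstack(out))
E
```

```text
scene [ 1.09202542 -0.47494143  0.84633637]
top [ 0.51116953 -0.16407316  0.98792833]
```

View pics/z3.png

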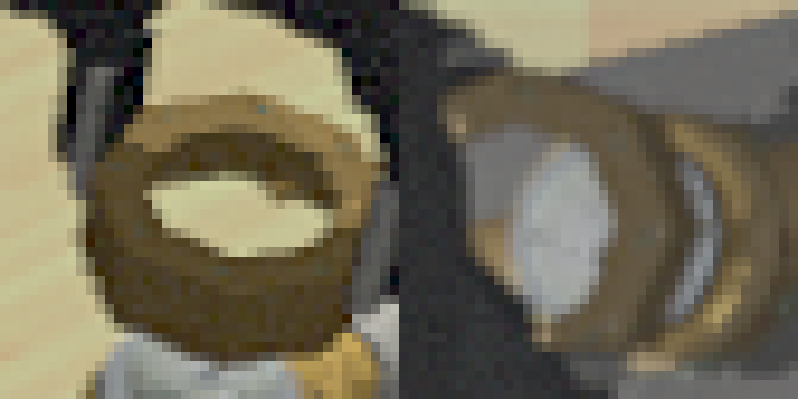

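```bash
python3 - <<'E'
from h import *
for p in([.78,-.18,.40],[.75,-.15,.38],[.72,-.12,.36],[.70,-.1,.33]):
    q=inverse_kinematics(np.array(p),Q(137))
    print(p,q)
    if q is not None: break
move_ptp(p,Q(137));pause(.3)
print(read_eef_pos(),read_time_s())
for c in("scene","top"): cv2.imwrite(f"pics/{c}3.png",read_camera(c)[:,:,::-1])
u=proj("scene",np.array([p])+[0,0,-.01])[0].astype(int);print(u)
b=cv2.imread("pics/scene3.png")[u[1]-50:u[1]+50,u[0]-50:u[0]+50]
b=np.clip((b/255.)**.6*255,0,255).astype(np.uint8)
cv2.imwrite("pics/g3.png",cv2.resize(b,None,fx=6,fy=6,interpolation=cv2.INTER_CUBIC))
E
```

```text
[0.78, -0.18, 0.4] [-0.17517067  0.71911244  0.74327791  0.94172753 -0.46265757  1.6213728
  1.2249474 ]
[ 0.78007369 -0.17912592  0.39979193] 13.025
[376 179]
```

View pics/g3.png

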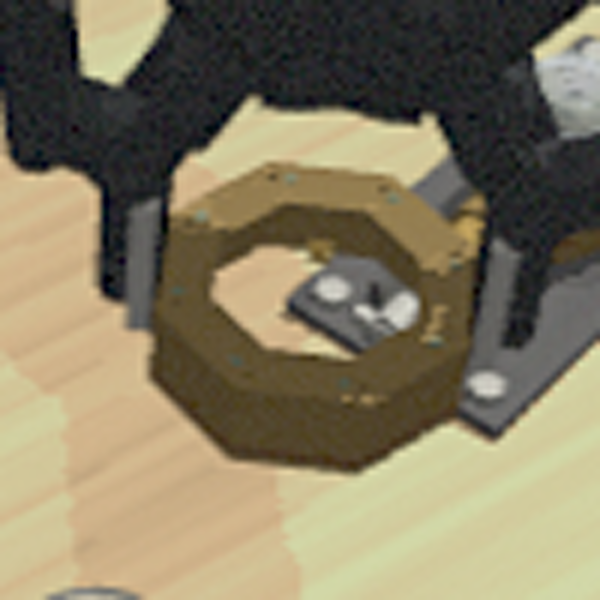

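```bash
cat > t3.py <<'E'
from h import *
c="scene";off=np.array([326,129]);d=np.array([.0007,0,0])
tcp=np.array([.78007,-.17913,.39979]);a=np.radians(47)
pk=np.array([[150,378],[235,460],[360,472],[275,163],[395,178]])/6.-.42+off
base=np.vstack([octo(0,0,-.021,a),octo(0,0,.001,a)])
ax=np.array([np.cos(a),np.sin(a),0]);ay=np.array([-np.sin(a),np.cos(a),0])
def pts(p,B=base):
    # p: along jaw, perp, z, tilt about jaw, about perp, yaw
    Rm=R.from_rotvec(ax*p[3])*R.from_rotvec(ay*p[4])*R.from_rotvec([0,0,p[5]])
    return Rm.apply(B)+tcp+d+ax*p[0]+ay*p[1]+[0,0,p[2]]
P0=proj(c,pts(np.zeros(6)))
idx=[]
for i,q in enumerate(pk):
    r=range(8) if i<3 else range(8,16)
    idx.append(min(r,key=lambda j:np.linalg.norm(P0[j]-q)))
print(idx,(P0[idx]-pk).round(2).tolist())
def res(p):
    e=(proj(c,pts(p))[idx]-pk)/.4
    return np.r_[e.ravel(),p[0]/.0007,p[1]/.003,p[2]/.0015,p[3]/np.radians(10),p[4]/np.radians(.7),p[5]/np.radians(1)]
r=least_squares(res,np.zeros(6),x_scale=[.001]*3+[.02]*3)
print(r.cost,(r.x[:3]*1e3).round(2),np.degrees(r.x[3:]).round(2),r.fun.round(1))
J=r.jac;print("sd",np.sqrt(np.diag(np.linalg.inv(J.T@J)))*[1e3]*3 if 0 else np.sqrt(np.diag(np.linalg.inv(J.T@J))).round(4))
im=cv2.imread("pics/scene3.png");v=[]
for p in(np.zeros(6),r.x):
    B=pts(p);H=pts(p,circ(0,0,.001,.0205))
    v.append(overlay(c,im,[B[:8]-0,B[8:],H],(346,149),60,6.6))
cv2.imwrite("pics/t3.png",np.hstack(v))
E
python3 t3.py
```

```text
[4, 5, 6, 10, 9] [[-0.97, -0.6], [-1.75, -1.02], [-0.88, -0.35], [-1.77, -1.31], [-0.73, -1.39]]
6.740993783595659 [ 1.48 -0.39 -0.62] [-1.74 -0.12 -0.15] [ 0.3  0.6 -1.6 -1.1  0.7  0.6 -1.7 -0.1  0.9 -0.3  2.1 -0.1 -0.4 -0.2
 -0.2 -0.1]
sd [0.0002 0.0012 0.0013 0.0176 0.0107 0.0077]
```

View pics/t3.png

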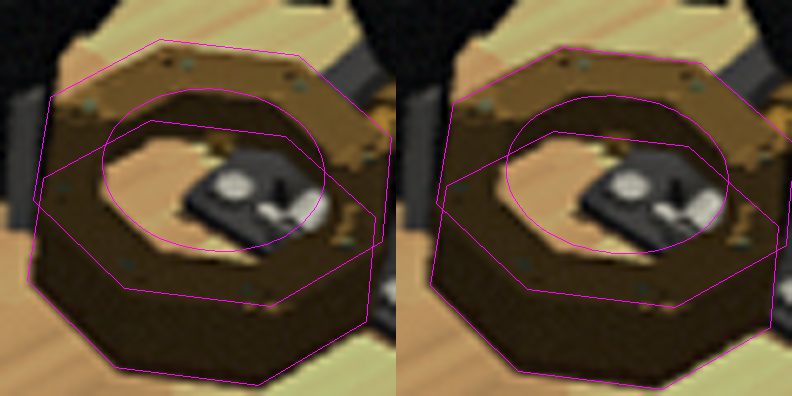

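```bash
cat >> h.py <<'E'
def F(n=4):
    return np.mean([read_ft_force() for _ in range(n)],0)
def Tq(n=4):
    return np.mean([read_ft_torque() for _ in range(n)],0)
def E(n=4):
    return np.mean([read_eef_pos() for _ in range(n)],0)
E
python3 - <<'E'
from h import *
move_ptp([.5325,.1727,.115],Q(113));pause(.3)
t=read_time_s();f=np.array([read_ft_force() for _ in range(6)]);print(f.round(2).tolist());print(np.array([read_eef_pos() for _ in range(4)]).round(5).tolist(),t,read_time_s())
b=F();
t=read_time_s();movel([.5325,.1727,.095],speed=.08);print(read_time_s()-t)
for z in np.arange(.093,.0745,-.0015):
    movel([.5325,.1727,z],speed=.03);f=F()-b;print(round(z,4),f.round(2),E().round(4),round(read_time_s(),2))
    if np.linalg.norm(f)>3: break
E
```

```text
[[-1.12, 0.74, -2.41], [-1.12, 0.74, -2.41], [-1.12, 0.74, -2.41], [-1.12, 0.74, -2.41], [-1.12, 0.74, -2.41], [-1.12, 0.74, -2.41]]
[[0.53311, 0.17229, 0.11526], [0.53311, 0.17229, 0.11526], [0.53311, 0.17229, 0.11526], [0.53311, 0.17229, 0.11526]] 15.3 15.3
0.3999999999999986
0.093 [ 0.84  0.22 -0.26] [0.5326 0.1727 0.0931] 15.95
0.0915 [ 0.38 -0.81  0.01] [0.5325 0.1727 0.0915] 16.2
0.09 [ 0.83 -0.04 -0.21] [0.5324 0.1727 0.0899] 16.45
0.0885 [ 0.34 -1.26 -0.08] [0.5324 0.1727 0.0884] 16.7
0.087 [ 0.78  0.35 -0.23] [0.5324 0.1727 0.0868] 16.95
0.0855 [ 1.24 -0.73  0.48] [0.5324 0.1726 0.0854] 17.2
0.084 [ 0.62 -0.16  0.33] [0.5324 0.1727 0.0839] 17.45
0.0825 [ 1.6  -0.82 -0.05] [0.5324 0.1727 0.0824] 17.7
0.081 [ 0.88 -0.82  1.24] [0.5324 0.1727 0.0809] 17.95
0.0795 [ 1.16 -0.93 -0.32] [0.5324 0.1727 0.0794] 18.2
0.078 [ 0.94 -1.3   2.96] [0.5327 0.1729 0.0783] 18.45
```

```bash
cat > ccw.py <<'E'
from h import *
import json,sys
b=np.array([-1.12,.74,-2.41])
x,y,z,psi=.5325,.1727,.078,113.
z_hi=z;n=0;low=0
while psi<113+96 and read_time_s()<40:
    movel([x,y,z],Q(psi),speed=.05)
    f=read_ft_force()-b;tz=read_ft_torque()[2];e=read_eef_pos()
    print(round(psi),round(z*1e3,2),(e*1e3).round(1),f.round(1),round(tz,2),round(read_time_s(),2))
    if abs(tz)>.7 or np.linalg.norm(f)>15: print("abort");break
    for i,(s) in enumerate("xy"):
        if abs(f[i])>2.5:
            d=np.clip(f[i]*5e-5,-3e-4,3e-4)
            if i==0:x+=d
            else:y+=d
    if f[2]<1.3:
        z-=.0006; low+=1
        if low<=1: continue
    elif f[2]<2.5: z-=.0002;low=0
    elif f[2]>4: z+=min(.0005,(f[2]-3)*1e-4);low=0
    else: low=0
    z_hi=max(z_hi,e[2])
    if e[2]<z_hi-.0035:
        if f[2]>1.3: print("dropped");break
        continue
    if low>1: continue
    psi+=4
json.dump([x,y,z,psi],open("st.json","w"));print(x,y,z,psi)
E
python3 ccw.py
```

```text
113 78.0 [532.7 172.9  78.2] [ 1.  -0.9  3. ] 0.04 18.7
117 78.0 [532.2 172.5  77.6] [ 1.3 -1.2 -0.9] 0.0 18.95
117 77.4 [532.3 172.5  77.3] [ 0.2 -0.3  1.3] -0.02 19.2
117 76.8 [532.4 172.5  77.2] [-1.4 -1.3  6.8] -0.08 19.45
121 77.18 [532.8 172.8  77.4] [ 0.2 -1.   4.2] 0.03 19.7
125 77.3 [532.9 172.9  77.6] [ 0.1 -0.7  5.7] -0.0 19.95
129 77.58 [532.8 173.   77.8] [ 0.4 -0.1  5.6] -0.01 20.2
133 77.84 [532.9 172.9  78.1] [ 0.6 -0.2  7.4] 0.03 20.45
137 78.28 [532.8 172.8  78.4] [-0.3 -0.4  5.5] 0.03 20.7
141 78.53 [532.7 172.7  78.6] [ 0.2 -0.3  6.5] -0.01 20.95
145 78.88 [532.7 172.6  78.9] [0.2 0.5 5.3] 0.03 21.2
149 79.11 [532.5 172.7  79.1] [0.9 0.5 7.4] -0.02 21.45
153 79.55 [532.6 172.4  79.4] [-0.4 -0.1  4.6] 0.08 21.7
157 79.71 [532.5 172.6  79.6] [-0.1 -1.5  5.1] -0.02 21.95
161 79.92 [532.6 172.6  79.9] [ 0.8 -0.2  5.2] 0.08 22.2
165 80.15 [532.6 172.6  80. ] [ 0.8 -0.4  3.1] 0.04 22.45
169 80.15 [532.5 172.6  80. ] [ 1.6 -0.4  2.8] 0.0 22.7
173 80.15 [532.3 172.6  79.8] [ 1.2 -0.3  1.3] 0.05 22.95
177 79.95 [531.7 172.2  79.3] [ 0.9 -0.4 -0.3] -0.02 23.2
177 79.35 [532.2 172.5  79. ] [ 2.  -1.1 -1.5] -0.02 23.45
177 78.75 [532.4 172.7  78.7] [ 0.6 -0.7 -0. ] -0.07 23.7
177 78.15 [532.5 172.7  78.1] [ 1.2 -0.3  1.1] 0.02 23.95
177 77.55 [532.5 172.7  77.5] [ 1.1 -0.   0.9] 0.03 24.2
177 76.95 [532.5 172.7  76.9] [ 1.9 -0.8  0.6] 0.03 24.45
177 76.35 [532.5 172.7  76.3] [ 0.3 -0.9  0.5] 0.01 24.7
177 75.75 [532.5 172.7  75.7] [ 0.6 -0.9 -0.6] -0.01 24.95
177 75.15 [532.5 172.7  75.1] [ 1.9 -1.7  0.5] -0.02 25.2
177 74.55 [532.5 172.7  74.5] [ 1.2 -1.5 -0.9] -0.02 25.45
177 73.95 [532.5 172.7  73.9] [ 0.7 -0.8 -0.6] 0.05 25.7
177 73.35 [532.5 172.7  73.3] [ 1.7 -1.6 -0.8] 0.03 25.95
177 72.75 [532.6 172.7  72.8] [ 1.  -1.3  0.7] -0.01 26.2
177 72.15 [532.6 172.7  72.4] [-0.2  0.1  2.9] -0.01 26.45
dropped
0.5325 0.1727 0.07214842389497275 177.0
```

```bash
cat > cw.py <<'E'
from h import *
import json
b=np.array([-1.12,.74,-2.41])
x,y,z,psi=json.load(open("st.json"));p0=psi
z-=.0;end=p0-84
while psi>end and read_time_s()<55:
    psi-=4 if p0-psi<48 else 2
    movel([x,y,z],Q(psi),speed=.05)
    f=read_ft_force()-b;tz=read_ft_torque()[2];e=read_eef_pos()
    yaw=-R.from_quat(read_tcp_rot()).as_euler('zyx',degrees=True)[0]
    print(round(psi),round(yaw,1),round(z*1e3,2),(e*1e3).round(1),f.round(1),round(tz,2),round(read_time_s(),2))
    if abs(tz)>.36: print("tight");break
    if np.linalg.norm(f)>14: print("abort");break
    for i in(0,1):
        if abs(f[i])>3:
            d=np.clip(f[i]*5e-5,-3e-4,3e-4)
            if i==0:x+=d
            else:y+=d
    if f[2]<-.7: z-=min(.0004,(-f[2])*1.0e-4+5e-5)
    elif f[2]>3: z+=min(.0002,(f[2]-2)*5e-5)
json.dump([x,y,z,psi],open("st.json","w"));print(x,y,z,psi)
E
python3 cw.py
```

```text
173 173.1 72.15 [532.6 172.7  72.4] [ 0.9 -1.8  3.8] -0.04 26.7
169 169.1 72.24 [532.6 172.6  72.3] [-0.5 -0.5  3.5] -0.05 26.95
165 165.2 72.31 [532.5 172.6  72.3] [ 0.2 -1.3  2.7] -0.04 27.2
161 161.2 72.31 [532.6 172.8  72.3] [-0.2 -0.9  3.3] -0.02 27.45
157 157.2 72.38 [532.6 172.8  72.4] [ 1.2 -0.6  2.7] -0.01 27.7
153 153.2 72.38 [532.6 172.8  72.4] [ 0.1 -1.4  2.7] -0.08 27.95
149 149.2 72.38 [532.7 172.8  72.4] [ 1.5 -1.3  2.6] -0.02 28.2
145 145.2 72.38 [532.6 172.8  72.4] [ 0.1 -1.   2.6] -0.01 28.45
141 141.2 72.38 [532.4 172.7  72.3] [-0.1 -1.2  2. ] -0.04 28.7
137 137.2 72.38 [532.1 172.7  72.2] [ 0.3 -0.3  1.9] -0.11 28.95
133 133.1 72.38 [532.  172.7  72. ] [ 1.1 -1.3 -0.5] -0.12 29.2
129 129.1 72.38 [531.8 172.7  71.8] [ 0.1 -0.9 -1.1] -0.15 29.45
127 127.1 72.21 [531.8 172.7  71.7] [ 0.6 -1.5 -2.4] 0.02 29.7
125 125.1 71.92 [531.9 172.6  71.6] [-0.6 -0.9 -1.5] -0.04 29.95
123 123.0 71.72 [532.  172.7  71.6] [-1.5 -1.  -1.3] -0.04 30.2
121 121.0 71.54 [532.1 172.6  71.5] [-1.7 -1.1  0.1] 0.05 30.45
119 119.0 71.54 [532.2 172.6  71.5] [-1.9 -1.5 -1. ] -0.07 30.7
117 117.0 71.39 [532.4 172.6  71.4] [-2.5 -1.2  0.1] -0.05 30.95
115 115.0 71.39 [532.5 172.6  71.4] [-2.2 -1.5 -0.3] -0.03 31.2
113 113.1 71.39 [532.4 172.7  71.4] [-1.6 -1.8  0.3] 0.19 31.45
111 111.2 71.39 [532.1 172.9  71.4] [-3.8 -1.5  1.6] 0.82 31.7
tight
0.5325 0.1727 0.07138863153663594 111.0
```

```bash
python3 - <<'E'
from h import *
import json
x,y,z,p=json.load(open("st.json"))
movel([x,y,z],Q(112),speed=.05);print(read_ft_torque()[2])
movel([x,y,z],Q(112.6),speed=.05);pause(.2);print(read_ft_torque()[2],read_ft_force(),E())
move_gripper(.085);pause(.2);print(read_finger_gap(),read_ft_force(),read_ft_torque(),E())
movel([x,y,.16],speed=.1);print(read_time_s())
move_ptp([.45,.45,.25],Q(112.6));pause(.2);print(read_ft_force(),read_time_s())
for c in("scene","top"): cv2.imwrite(f"pics/{c}9.png",read_camera(c)[:,:,::-1])
out=[]
for c,off in(("scene",(390,115)),("top",(145,255))):
    im=cv2.imread(f"pics/{c}9.png")[off[1]:off[1]+60,off[0]:off[0]+60]
    im=np.clip((im/255.)**.6*255,0,255).astype(np.uint8)
    out.append(cv2.resize(im,None,fx=6.6,fy=6.6,interpolation=cv2.INTER_CUBIC))
cv2.imwrite("pics/z9.png",np.hstack(out))
E
```

```text
0.29063618556006404
0.1422931830153823 [-4.60452545 -0.02782432 -0.09972453] [0.53215146 0.17291882 0.071368  ]
0.08495964952189633 [-0.75519122 -0.3367454  -0.33134306] [-0.04894682  0.03401598  0.025137  ] [0.53307676 0.1727597  0.07168559]
33.9917
[ 0.04666884 -0.09866158  0.29770774] 35.35
```

View pics/z9.png

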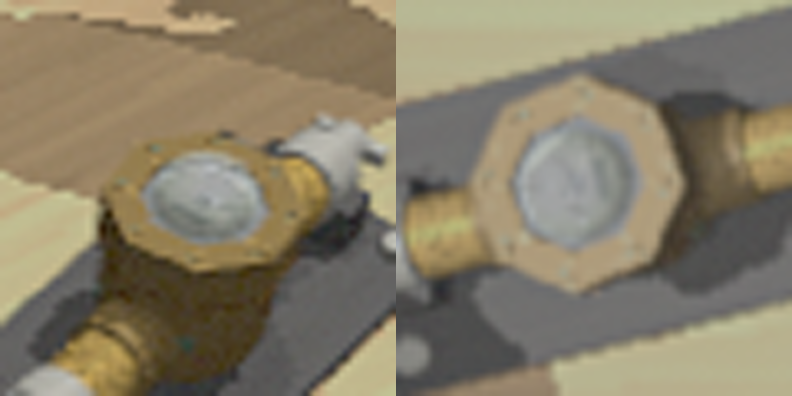

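View pics/scene9.png

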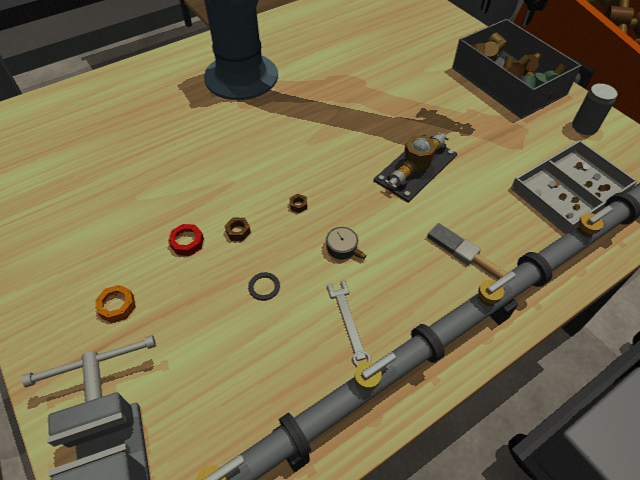

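The ring sits level and concentric on the neck: about (421,146) in the scene view and (173,283) in the top view. The scrap hasn't moved. One offline fit, then I hand in.

```bash
python3 - <<'E'
from h import *
for c,d in(("scene",(.0007,0)),("top",(-.0013,.0014))):
    im=cv2.imread(f"pics/{c}9.png")
    off=((390,115) if c=="scene" else (145,255))
    for z in(.050,.0515,.057):
        r=ringfit(c,im,z,(.5325+d[0],.1727+d[1]),off,60);print(c,z,round(r.fun,1),(r.x[:2]-d).round(4),np.degrees(r.x[2])%45)
sign_off();print(read_time_s())
E
```

```text
scene 0.05 1181.4 [0.5357 0.1725] 18.981281753815125
scene 0.0515 1180.9 [0.5365 0.1714] 18.205114279166622
scene 0.057 1180.0 [0.5394 0.1668] 16.946985055998443
top 0.05 1494.2 [0.5326 0.1721] 22.429211452494627
top 0.0515 1495.1 [0.5328 0.1711] 21.268992857691696
top 0.057 1494.1 [0.5329 0.1698] 21.37037829392708
the job is handed in; nothing more can be done
the job is handed in; nothing more can be done
```

The ring is screwed home on the meter and released, and the job is handed in. It took about 35 s of the 72 s on the last clock reading, just before hand-in.

- **Placing:** I picked the dull brass ring at (450,290) in the top view, not the orange or red ones, and set it flat over the dome. It touched the threads with about 3 N.
- **Finding the starts:** Turned counter-clockwise, it climbed about 3 mm and then dropped 7.6 mm at the starts. It rested on the glass with about 3 N, and I never pressed harder than about 4 N after that.
- **Screwing home:** It turned 66° clockwise, within the expected 60 to 75°, and went down about 1 mm. With the roughly 0.5 mm the glass was already pressed at that point, this fits the expected 1.5 mm.
- **Tightness:** The torque jumped to 0.82 N m in the last 2° step, more than the 0.4 N m needed. I eased it off to 0.14 N m before letting go. I estimate the lugs carried about 50 N of their 70 N limit at the peak.

**Last checks:** After release, the wrist forces were near zero. The pictures show the ring level and centred, the glass showing no new damage and the scrap where it was. The top camera fit agreed with the end pose (within 1 mm, yaw 22.4°). The scene camera fit came out 3 mm and 3° off. Both fits are poor against the cluttered background and could not tell the ring's height, so "home" rests on the angle, drop and torque felt.

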